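Press a casting flask down into the sprung cradle and hold it

ROBOT

A 6-joint arm with a two-finger parallel gripper is mounted at the origin on a cart in front of the work surface, level with it; the furniture and walls round the work are solid. World frame = base frame: x ahead of the robot, y to its left, z up, the work surface at z = 0. Lengths are in mm, angles in rad, forces in N, time in s.
With the tool pointing down it reaches from about 350 to 925 mm from the base axis. Payload 6.4 kg.
Tool frame: the origin (TCP) lies midway between the tips of the shut fingers; the grasp point (between the pads) lies 19 mm behind it; z points along the fingers, y is the line along which they close (so a half turn about z gives the same grasp; the last joint's range is limited). The gripper opens to 94 mm and grips with 3 to 60 N. Pads are 16 mm wide; open, the fingers measure 119 mm over their backs; the gripper's body (75 mm by 177 mm) begins 78 mm behind the grasp point.
Start: joints at [1.161, 0.245, 1.558, -0, 1.339, -0.174], TCP at [151.85, 632.025, 205.455] pointing down, gripper open.
Joint ranges: [-3.13, 3.13], [-1.02, 2.26], [0.13, 2.54], [-0.95, 4.09], [0.21, 2.88], [-2.74, 2.74]. Speed limits (rad/s): [2.57, 2.57, 3.14, 3.14, 3.14, 3.14].

INTERFACE

Orientations are given as [roll, pitch, yaw] about the fixed x, y, z axes, in that order (R = Rz(yaw) Ry(pitch) Rx(roll)).
In Python, from station import env, snapshot gives the robot as it stands. The module is installed in compiled form; this text tells all that it offers.
- The arm moves only by the shell command python3 -m jog 'ROWS' [FORCE]. ROWS is text: rows parted by semicolons, each of 7 numbers parted by spaces: the opening, from 0 (shut) to 1 (fully open), then the shift along the tool's x, y, z in m, then the turn, a rotation vector about the tool's x, y, z in rad. A call has 1 to 5 rows; each row is the pose to reach, as a shift and turn from the pose commanded when the call began, along the tool's axes at that moment; what a row does not reach only later rows make up. A row lasts 1/8 s, in which the tool goes at most 62.5 mm and 10.7 degrees, less where a joint would pass 70% of its speed; a pose out of reach is approached as far as the arm can. A call with a gripper value outside its range is refused whole. The fingers move at their own pace and stop on an object; FORCE is the grip in N (left out, the last holds). Time passes only in rows, so rows that repeat a pose let the fingers close. It gives the time, the measured TCP pose, the force, the opening and the grip force at its end, in the units of the state.
- env.read_state(): the state, without advancing time (a new reading comes with each control period).
- snapshot(name): name is "side" or "top" or "wrist"; returns a dict with "color" (384x512x3 uint8, blue, green, red), "mtx" (3x3 intrinsics, pixels), "view" (4x4, takes a point from world to camera coordinates); the wrist camera has in their place "tool_from_camera" (4x4, takes a point from camera to tool coordinates, whose origin is the TCP and whose axes are the flange's). Camera axes: x right, y down, z forward; pixel columns grow to the right and rows downward; lengths in mm; the calibration is good to about 2 mm. A picture is of the moment at which its call begins: read the wrist's pose just before it. There is no depth.
- env.job_done(): hands the job in; it is judged then, once.
The state is a dict: "time_s": time; "joint_pos": joint angles; "dq": joint speeds; "joint_torque": joint torques, N m; "eef_pos": TCP position; "eef_rot": TCP orientation; "force": force on the tool from outside, world axes, zero at the start; "moment": the same for the moment, N m; "width": opening from 0.0 (shut) to 1.0 (fully open); "grasp_force": force on a finger pad.
Only numpy, scipy, OpenCV 4.12 (cv2) and the standard library are available. Lean on these libraries where they do the work, as an engineer would, in place of code of your own. Each camera call takes 0.05 s, during which the arm holds its last target. There are 200 camera calls.

TASK

Two grey casting cylinders stand on the open part of the worktop: pick up the narrower one (the casting flask), set it upright in the sprung ring cradle, and press it down until the cradle's ring is fully down against its springs. Keep it held down there for at least two seconds and finish still holding it down: do not let go, because the springs push it back up. Leave the wider cylinder and the ceramic crucible where they stand.

Things in the scene. Friction and masses are not known exactly. Their poses are not given: they have to be found in the camera images.
- flask_center (a point): centre (half-way up) of the casting flask: a loose, plain grey steel cylinder standing upright, 55 mm in diameter and 55 mm high, 0.08 to 0.17 kg; its flat top is 27.5 mm above this point; z is its axis. It is the narrower of the two grey cylinders on the open worktop. (A third grey cylinder, at the far back edge left of the screw clamp, is fixed and of no concern.)
- cradle: the cradle: a dark round foot plate 140 mm wide, 12 mm thick, fixed to the worktop, origin at the centre of its underside, z up. On it three coil springs carry a bare steel ring; their round sleeves, 19 mm in diameter, stand 49 mm from the axis, at 60, 180 and 300 degrees from the cradle's x axis, and reach 1.5 mm above the ring's rim (62 mm above the worktop).
- cradle_seat (a point): centre of the ledge inside the sprung ring on which the flask's underside comes to rest; z up; moves down with the ring. 41 mm above the worktop with the ring up, 21 mm fully down. The ring's bore is 61 mm wide at the seat and flares to 72 mm at the mouth; its rim lies 19 mm above the seat. A seated flask stands 36 mm proud of the rim.
- cradle_ring (a joint): how far the sprung ring of the cradle is pressed down, in m: 0 is up (springs extended, as it starts), 0.020 is fully down on its stop. It starts to yield at about 6 N, takes about 15 N to reach the stop, and springs back up when let go.
- wide_ring_center (a point): centre (half-way up) of the wider, lighter grey casting cylinder, loose, 67 mm in diameter and 62 mm high, standing upright; it does not fit the cradle and is to be left alone
- crucible_center (a point): centre (half-way up) of the beige ceramic crucible, a loose tapered cup 51 mm in diameter at the rim and 40 mm high; to be left alone
Not all that is in view belongs to the job. What is shaped like the part that bears flask_center but orange or red is not meant.

How it is judged (in metres and radians):
On the way, in this order (a step that is already met when the one before it is completed fails the run):
1. the flask is lifted off the worktop (height (world z) of flask_center above 0.06 m), for 0.1 s.
2. the flask stands in the cradle's ring, on its seat (horizontal distance between flask_center and cradle_seat below 0.006 m and z of flask_center in the frame of cradle_seat below 0.0315 m and angle between the z axis of flask_center and the z axis of cradle_seat, either way round below 0.1 rad), for 0.1 s.
3. the flask is pressed down with the ring fully down, and held so for 1.5 s (value of joint cradle_ring above 0.017 m and z of flask_center in the frame of cradle_seat below 0.0315 m), for 1.5 s.
At the end, for the whole second after the job is handed in: The flask stands on the seat of the cradle's ring (within 6 mm of its axis, 4 mm in height and 0.1 rad of upright), the ring is pressed down at least 17 of its 20 mm, and the robot is still pushing on the flask with more than 4 N. The wider cylinder and the crucible have not moved more than 30 mm (all of step 3 and horizontal distance between flask_center and cradle_seat below 0.006 m and z of flask_center in the frame of cradle_seat above 0.0235 m and angle between the z axis of flask_center and the z axis of cradle_seat, either way round below 0.1 rad and contact force between any of the fingers, the arm and flask above 4 N); the arm keeps its last pose, push and grip.
It fails at once if the wider casting cylinder is moved more than 30 mm (distance of wide_ring_center from where it was at the start of the episode above 0.03 m).
It fails at once if the crucible is moved more than 30 mm (distance of crucible_center from where it was at the start of the episode above 0.03 m).
It also fails if it takes over 38 s, if anything falls off the work surface, if the arm or the gripper's body presses on something with over 40 N, if the wrist force passes 120 N, or if a joint passes its speed limit or range.

## Working session

There is one attempt and no reset: what is moved stays moved. The work goes in short steps, Python scripts to look and compute and a shell command to move; the robot and the scene stay as the last step left them, time stands still between calls to the robot, and variables do not carry over. Pictures are saved under pics/ and viewed, at most 10 in all, crops included, and the job is handed in when it is done.

```bash
mkdir -p pics; python3 - <<'E'
from station import env, snapshot
import cv2,pickle
s=env.read_state();print({k:s[k] for k in('time_s','eef_pos','eef_rot','force','width')})
d={}
for n in('top','side','wrist'):
    d[n]=snapshot(n);cv2.imwrite(f'pics/{n}0.png',d[n]['color'])
pickle.dump((s,d),open('s0.pkl','wb'))
for n in d:
    for k in d[n]:
        if k!='color':print(n,k,d[n][k])
E
```

```text
{'time_s': 0.0, 'eef_pos': array([151.59312618, 631.45600277, 204.35810734]), 'eef_rot': array([-3.13972162e+00, -3.02439975e-04,  2.90584898e+00]), 'force': array([-0.7158719 ,  0.16347349, -0.97494959]), 'width': 0.9994796331928767}
top mtx [[497.84471254   0.         252.3947579 ]
 [  0.         497.84471254 194.36105753]
 [  0.           0.           1.        ]]
top view [[-2.25850930e-03 -9.99991250e-01 -3.52115105e-03  3.78732082e+01]
 [-9.78861400e-01  2.93088169e-03 -2.04503714e-01  5.20684493e+02]
 [ 2.04512245e-01  2.98484531e-03 -9.78859455e-01  9.78706788e+02]
 [ 0.00000000e+00  0.00000000e+00  0.00000000e+00  1.00000000e+00]]
side mtx [[395.45074365   0.         254.2863492 ]
 [  0.         395.45074365 196.2912316 ]
 [  0.           0.           1.        ]]
side view [[ 8.99520035e-01 -4.36505366e-01 -1.80768431e-02 -4.63119227e+02]
 [-2.67274969e-01 -5.17108325e-01 -8.13119346e-01  2.10995132e+02]
 [ 3.45583272e-01  7.36248630e-01 -5.81816257e-01  6.58798251e+02]
 [ 0.00000000e+00  0.00000000e+00  0.00000000e+00  1.00000000e+00]]
wrist mtx [[289.92523636   0.         252.39238063]
 [  0.         289.92523636 197.2706609 ]
 [  0.           0.           1.        ]]
wrist tool_from_camera [[-6.11929478e-04 -9.67913896e-01 -2.51281346e-01  7.27536567e+01]
 [ 9.99999682e-01 -7.20726283e-04  3.40939363e-04 -1.98280684e+00]
 [-5.11105018e-04 -2.51281057e-01  9.67914030e-01 -1.78538659e+02]
 [ 0.00000000e+00  0.00000000e+00  0.00000000e+00  1.00000000e+00]]
```

View pics/top0.png

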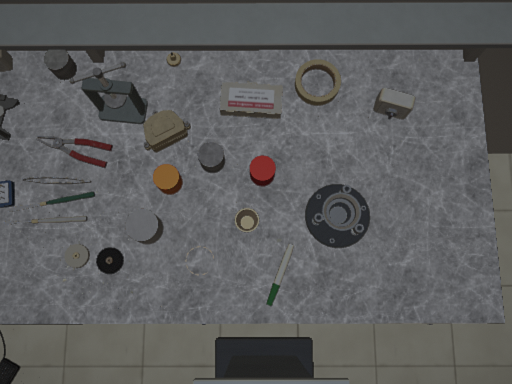

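View pics/side0.png

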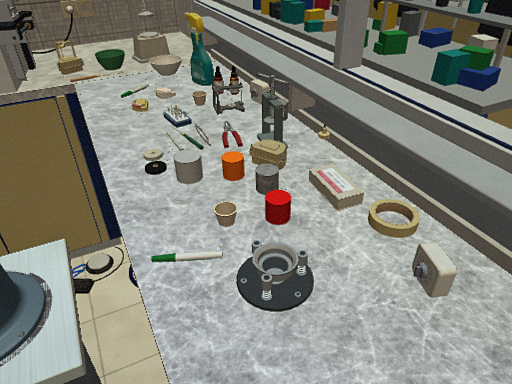

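The top view shows the flask at (211,155), the wide ring at (143,225), the crucible at (247,220) and the cradle at (338,213). Red and orange decoys stand at (262,170) and (167,178). Next I'll measure these.

```bash
cat > h.py <<'E'
import numpy as np,cv2
def ray(im,u,v,z,T=None):
    """pixel -> world point on plane z"""
    if T is None: T=np.linalg.inv(im['view'])
    d=T[:3,:3]@np.linalg.solve(im['mtx'],[u,v,1.]);o=T[:3,3]
    return o+d*(z-o[2])/d[2]
def wristT(im,s):
    from scipy.spatial.transform import Rotation as R
    W=np.eye(4);W[:3,:3]=R.from_euler('xyz',s['eef_rot']).as_matrix();W[:3,3]=s['eef_pos']
    return W@im['tool_from_camera']
E
python3 - <<'E'
import pickle,cv2,numpy as np
from h import *
s,d=pickle.load(open('s0.pkl','rb'));t=d['top']
for n,u,v,z in(('flask',211,154,55),('wide',143,225,62),('cruc',247,219,40),('cradle',338,215,12),('red',262,169,55),('orange',167,178,55),('blockclamp',165,130,40)):print(n,ray(t,u,v,z).round(1))
a=cv2.resize(t['color'][120:200,140:290],None,fx=5,fy=5,interpolation=cv2.INTER_CUBIC)
b=cv2.resize(t['color'][175:255,290:390],None,fx=5,fy=5,interpolation=cv2.INTER_CUBIC)
b=np.pad(b,((0,0),(0,0),(0,0)))
c=np.zeros((400,0,3),np.uint8)
cv2.imwrite('pics/a.png',a);cv2.imwrite('pics/b.png',b)
E
```

```text
flask [607.7 123.6  55. ]
wide [456.1 259.   62. ]
cruc [471.3  47.9  40. ]
cradle [ 483.9 -146.5   12. ]
red [574.7  16.3  55. ]
orange [556.  214.7  55. ]
blockclamp [666.4 225.2  40. ]
```

View pics/a.png

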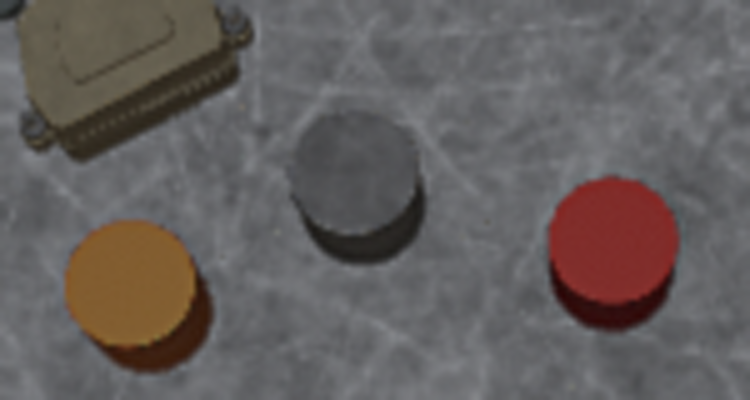

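View pics/b.png

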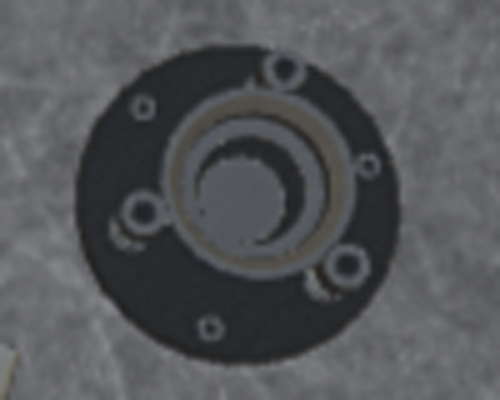

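The crops put the flask's top centre at about (210.6,154.0) and the cradle ring's rim centre at (341.2,211). The sleeves are at crop positions (286,69), (144,212) and (347,265).

```bash
python3 - <<'E'
import pickle
from h import *
s,d=pickle.load(open('s0.pkl','rb'));t=d['top'];p=lambda x,y:(290+(x+.5)/5-.5,175+(y+.5)/5-.5)
print('flask',ray(t,210.6,154.,55))
print('rim',ray(t,*p(258,182),60.5),'foot',ray(t,*p(238,204),12))
S=np.array([ray(t,*p(*q),62) for q in((286,69),(144,212),(347,265))]);c=S.mean(0)
print('sleeves',c,np.linalg.norm(S-c,axis=1),np.degrees(np.arctan2(*(S-c)[:,1::-1].T)))
# tool-frame shift for first move to above flask
from scipy.spatial.transform import Rotation as R
r=R.from_euler('xyz',s['eef_rot']).as_matrix()
print(r.round(3)); print((r.T@(np.array([608,123.8,205])-s['eef_pos'])).round(1))
E
```

```text
flask [607.73518215 124.4175795   55.        ]
rim [ 484.09459597 -145.03467102   60.5       ] foot [ 482.99619138 -144.73065604   12.        ]
sleeves [ 484.07021253 -145.17290621   62.        ] [48.738897   48.92581739 48.66607667] [ -15.42099436  104.80452484 -135.11743547]
[[-0.972  0.234 -0.001]
 [ 0.234  0.972 -0.002]
 [ 0.    -0.002 -1.   ]]
[-5.624e+02 -3.870e+02 -1.000e-01]
```

```bash
python3 -m jog '1 -.05 -.035 0 0 0 0;1 -.1 -.07 0 0 0 0;1 -.15 -.105 0 0 0 0;1 -.2 -.14 0 0 0 0;1 -.25 -.175 0 0 0 0'; python3 -m jog '1 -.05 -.035 0 0 0 0;1 -.1 -.07 0 0 0 0;1 -.15 -.105 0 0 0 0;1 -.2 -.14 0 0 0 0;1 -.25 -.175 0 0 0 0'; python3 -m jog '1 -.03 -.02 0 0 0 0;1 -.062 -.037 0 0 0 0;1 -.062 -.037 0 0 0 0;1 -.062 -.037 0 0 0 0'
python3 - <<'E'
from station import env,snapshot
from h import *
import pickle
s=env.read_state();w=snapshot('wrist');t=snapshot('top');pickle.dump((s,w,t),open('s1.pkl','wb'))
print(s['eef_pos'],s['eef_rot'],s['time_s'],s['force'])
cv2.imwrite('pics/w1.png',w['color'])
E
```

```text
time_s: 0.78
eef_pos: [354.9, 401.8, 205.3]
eef_rot: [-3.142, 0.0, 2.906]
force: [0.5, 0.2, -0.5]
width: 0.998
grasp_force: 0.0
time_s: 1.4
eef_pos: [557.2, 173.2, 205.3]
eef_rot: [3.141, -0.0, 2.906]
force: [-0.8, 0.7, -0.5]
width: 1.001
grasp_force: 0.0
time_s: 1.9
eef_pos: [607.2, 124.8, 205.0]
eef_rot: [-3.142, -0.001, 2.906]
force: [0.0, 0.1, 0.1]
width: 1.006
grasp_force: 0.0
[607.23202883 124.84995969 204.99633182] [-3.14157258e+00 -1.20604685e-03  2.90592554e+00] 1.9 [0.0167599  0.14597763 0.0791891 ]
```

View pics/w1.png

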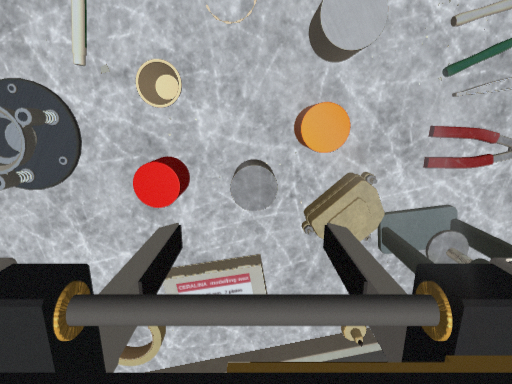

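Wrist view: the flask top is centred near (254,187) with r≈24. The gap between the fingers is clear of the red and orange cylinders and the sand block.

```bash
python3 - <<'E'
import pickle
from h import *
from scipy.spatial.transform import Rotation as R
s,w,t=pickle.load(open('s1.pkl','rb'))
cr=cv2.medianBlur(cv2.cvtColor(w['color'],cv2.COLOR_BGR2GRAY),5)
print(cv2.HoughCircles(cr[140:230,210:300],cv2.HOUGH_GRADIENT,1,20,param1=80,param2=12,minRadius=21,maxRadius=27))
p=ray(w,254,187,55,wristT(w,s));print(p)
r=R.from_euler('xyz',s['eef_rot']).as_matrix();print('toolshift',r.T@(p-s['eef_pos']),r.T@(np.array([607.7,124.4,27])-s['eef_pos']))
E
```

```text
[[[43.5 47.5 23. ]]]
[607.28092872 124.83952324  55.        ]
toolshift [-2.30887581e-01  4.28138031e-03  1.49996162e+02] [ -0.77476919  -0.32468106 177.99553342]
```

```bash
python3 -m jog '1 0 0 .04 0 0 0;1 0 0 .08 0 0 0;1 0 0 .12 0 0 0;1 0 0 .16 0 0 0;1 0 0 .178 0 0 0'; python3 -m jog '1 0 0 0 0 0 0;.3 0 0 0 0 0 0;.3 0 0 0 0 0 0;.3 0 0 0 0 0 0;.3 0 0 0 0 0 0' 45; python3 -m jog '.3 0 0 0 0 0 0;.3 0 0 0 0 0 0;.3 0 0 0 0 0 0'
```

```text
time_s: 2.62
eef_pos: [605.7, 125.2, 25.1]
eef_rot: [-3.141, -0.004, 2.907]
force: [-0.6, 0.6, 0.0]
width: 1.0
grasp_force: 0.0
time_s: 3.25
eef_pos: [608.2, 124.5, 27.9]
eef_rot: [3.141, 0.001, 2.906]
force: [0.5, 4.0, 1.8]
width: 0.613
grasp_force: 1.2
time_s: 3.62
eef_pos: [608.3, 124.7, 27.9]
eef_rot: [3.141, 0.001, 2.906]
force: [-1.1, 1.6, 3.5]
width: 0.582
grasp_force: 45.0
```

```bash
python3 -m jog '.3 0 0 -.02 0 0 0;.3 0 0 -.05 0 0 0;.3 0 0 -.09 0 0 0;.3 0 0 -.12 0 0 0;.3 0 0 -.13 0 0 0' && python3 -m jog '.3 .006 -.03 0 0 0 0;.3 .014 -.07 0 0 0 0;.3 .022 -.11 0 0 0 0;.3 .03 -.15 0 0 0 0;.3 .038 -.19 0 0 0 0' && python3 -m jog '.3 .008 -.04 0 0 0 0;.3 .015 -.075 0 0 0 0;.3 .0195 -.1015 0 0 0 0;.3 .0195 -.1015 0 0 0 0;.3 .0195 -.1015 0 0 0 0'
python3 - <<'E'
from station import env,snapshot
from h import *
import pickle
s=env.read_state();w=snapshot('wrist');t=snapshot('top');sd=snapshot('side');pickle.dump((s,w,t,sd),open('s2.pkl','wb'))
print(s['eef_pos'],s['eef_rot'],s['force'])
a=w['color'];b=cv2.resize(sd['color'][150:330,200:350],(450,540))
o=np.zeros((540,800,3),np.uint8);o[:263,:350]=cv2.resize(a,(350,263));o[270:540,:360]=cv2.resize(t['color'][160:260,270:403],(360,270));o[:,350:]=b if 0 else o[:,350:];o[:,350:800]=b
cv2.imwrite('pics/c2.png',o)
E
```

```text
time_s: 4.25
eef_pos: [608.9, 124.3, 160.3]
eef_rot: [3.141, 0.004, 2.906]
force: [0.2, -0.0, -1.7]
width: 0.577
grasp_force: 45.0
time_s: 4.88
eef_pos: [525.0, -52.4, 156.4]
eef_rot: [-3.141, -0.002, 2.906]
force: [0.2, -0.6, -2.3]
width: 0.576
grasp_force: 45.0
time_s: 5.5
eef_pos: [483.6, -144.9, 156.9]
eef_rot: [3.141, -0.001, 2.906]
force: [0.9, 1.1, -1.5]
width: 0.576
grasp_force: 45.0
[ 483.59983757 -144.91545948  156.86046768] [ 3.14100436e+00 -1.19339736e-03  2.90585504e+00] [ 0.86083266  1.05928239 -1.46730828]
```

View pics/c2.png

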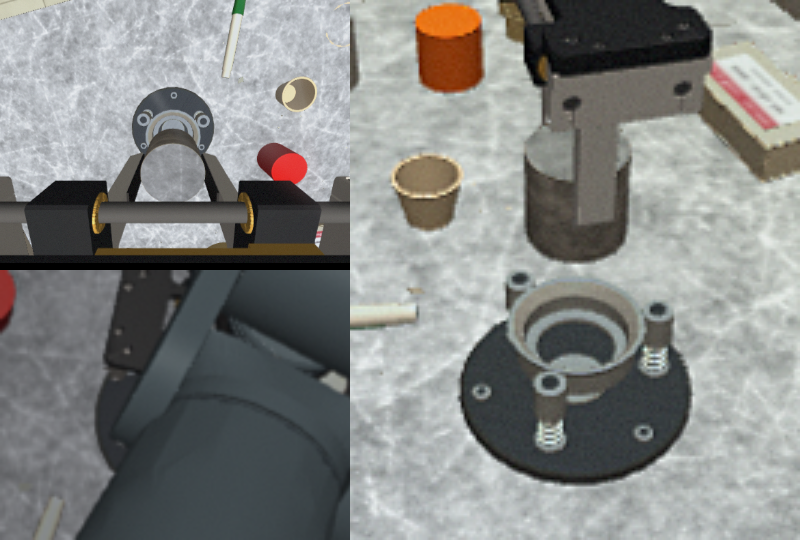

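Side view shows the flask held upright above the ring. I'll lower it onto the seat in small steps while watching the force.

```bash
python3 -m jog '.3 0 0 .03 0 0 0;.3 0 0 .055 0 0 0;.3 0 0 .065 0 0 0;.3 0 0 .07 0 0 0;.3 0 0 .07 0 0 0' 55 && python3 -m jog '.3 0 0 .004 0 0 0;.3 0 0 .008 0 0 0;.3 0 0 .012 0 0 0;.3 0 0 .012 0 0 0' && python3 -m jog '.3 0 0 .003 0 0 0;.3 0 0 .006 0 0 0;.3 0 0 .008 0 0 0;.3 0 0 .008 0 0 0'
```

```text
time_s: 6.28
eef_pos: [484.3, -145.6, 88.0]
eef_rot: [-3.141, 0.001, 2.906]
force: [0.1, 0.2, -0.7]
width: 0.574
grasp_force: 55.0
time_s: 6.78
eef_pos: [483.6, -145.4, 75.0]
eef_rot: [3.141, -0.001, 2.906]
force: [-0.3, 0.3, -0.6]
width: 0.579
grasp_force: 55.0
time_s: 7.28
eef_pos: [484.0, -145.6, 67.9]
eef_rot: [-3.142, -0.0, 2.906]
force: [-1.9, 1.1, 4.3]
width: 0.575
grasp_force: 55.0
```

Contact is at the expected seat height, with no sideways load. Next I'll press down.

```bash
python3 -m jog '.3 0 0 .004 0 0 0;.3 0 0 .008 0 0 0;.3 0 0 .012 0 0 0;.3 0 0 .016 0 0 0;.3 0 0 .016 0 0 0' 60 && python3 -m jog '.3 0 0 .002 0 0 0;.3 0 0 .003 0 0 0;.3 0 0 .004 0 0 0;.3 0 0 .004 0 0 0'
```

```text
time_s: 7.9
eef_pos: [484.2, -145.7, 52.6]
eef_rot: [-3.142, -0.0, 2.906]
force: [-5.6, 2.4, 11.9]
width: 0.578
grasp_force: 60.0
time_s: 8.4
eef_pos: [484.1, -145.7, 49.0]
eef_rot: [-3.142, -0.0, 2.906]
force: [-6.7, 2.5, 13.4]
width: 0.578
grasp_force: 60.0
```

```bash
python3 -m jog '.3 0 0 .001 0 0 0;.3 0 0 .001 0 0 0;.3 0 0 .002 0 0 0;.3 0 0 .002 0 0 0'
python3 - <<'E'
from station import env,snapshot
from h import *
s=env.read_state();print(s['eef_pos'],s['force'])
sd=snapshot('side')['color'];cv2.imwrite('pics/s3.png',cv2.resize(sd[190:330,210:350],(560,560)))
E
```

```text
time_s: 8.9
eef_pos: [484.3, -145.7, 48.8]
eef_rot: [3.142, -0.002, 2.906]
force: [-12.2, 6.2, 26.5]
width: 0.577
grasp_force: 60.0
[ 484.30204032 -145.746307     48.78776924] [-12.2472521    6.18618057  26.49815285]
```

View pics/s3.png

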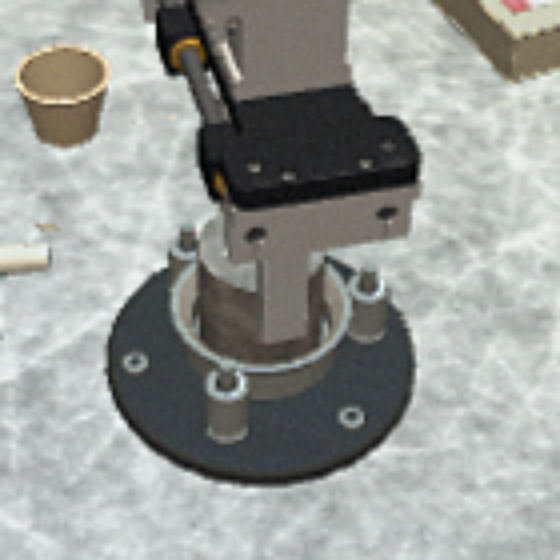

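The side view shows the sleeves down on the foot plate. The force rose sharply, so the ring is on its stop. I'll hold it there.

```bash
for i in 1 2 3 4 5; do python3 -m jog '.3 0 0 0 0 0 0;.3 0 0 0 0 0 0;.3 0 0 0 0 0 0;.3 0 0 0 0 0 0;.3 0 0 0 0 0 0' | grep -E 'time|pos|force'; done
```

```text
time_s: 9.57
eef_pos: [484.3, -145.7, 48.8]
force: [-12.2, 5.2, 26.9]
grasp_force: 60.0
time_s: 10.2
eef_pos: [484.3, -145.8, 48.8]
force: [-12.8, 5.8, 26.0]
grasp_force: 60.0
time_s: 10.82
eef_pos: [484.3, -145.7, 48.8]
force: [-12.5, 4.9, 26.5]
grasp_force: 60.0
time_s: 11.45
eef_pos: [484.3, -145.7, 48.8]
force: [-12.5, 5.4, 26.3]
grasp_force: 60.0
time_s: 12.08
eef_pos: [484.3, -145.7, 48.8]
force: [-12.2, 4.7, 26.6]
grasp_force: 60.0
```

```bash
python3 -c "
from station import env
print(env.job_done())"
```

```text
the job is handed in; nothing more can be done
None
```

The flask is seated upright in the cradle with the ring pressed to its stop. I held it there for over 3 s at about 26 N and handed the job in still gripping it; the hand-in returned no verdict.

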